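Shut and pin the sample chamber

TASK

The sample is loaded, so close up the measuring chamber: swing the port cover on its sloping front up to its stop, so that it lies over the port and its tongue is in the fork. Then take the locking pin from the short post holder, push it through the fork and the tongue until its collar sits on the fork, and let go of it. Leave the other things on the bench where they are.

Things in the scene. Friction and masses are not known exactly. Their poses are not given: they have to be found in the camera images.
- chamber: fixed sample chamber: grey case 200 deep (x), 220 wide (y), 133 high, carry handle on its lid up to 142, black detector housing (66 across) 84 mm out of its left (+y) side; its front is an aluminium plate that slopes up and away from the robot at 35 degrees to the level. Origin: centre of its underside; x level, towards its back, z up.
- pin_seat (a point): centre of the pin hole in the top face of the fork, where the underside of the pin's collar comes to rest. z: hole axis, square to the sloping plate and out of it (35 degrees from vertical); x up the slope; y level, to the left. Holes of fork, tongue and plate are 12 mm across, in line when the cover is shut; free depth 29 mm below this point.
- front: the sloping plate, 171x216 mm, origin at the centre of its surface, axes as pin_seat. It carries the port (52 mm black ring, 8 high), the cover's pivot and the fork: a steel block 30x30, 21.5 high, hole 12 mm from its lower and left edges, with a slot 7.5 to 15.5 mm off the plate, open down the slope and to the left, for the cover's tongue.
- cover_hinge (a point): point on the axis of the cover's pivot, 34 mm off the plate (at the height of the middle of the knob's grip); axes as pin_seat. The pin hole is 98 mm from the pivot, in -y.
- cover_knob (a point): middle of the grip of the black round knob on the cover: 18 mm across, 25 to 44 mm off the plate (this point 34), on a 13 mm stem; stands square to the plate, 48 mm from the pivot axis. z out of the plate, -y from the pivot to the knob, turning with the cover.
- tongue_hole (a point): centre of the 12 mm hole in the cover's tongue, at its top face, 98 mm from the pivot axis; axes as cover_knob. The steel cover lies 9 to 14 mm off the plate: a 54 mm disc under the knob, an arm to the pivot and a tongue 24 mm wide that ends 110 mm from the pivot.
- port_cover (a joint): angle of the cover (rad): 0 = shut against its stop, holes in line, cover pointing in -y of cover_hinge; grows to 1.4 as it swings down the slope (knob at cover_hinge + 48 mm x (-sin q, -cos q, 0) in cover_hinge's axes). A stiff pivot keeps it where it is left; it takes 2 to 3.5 N at the knob, so push on until it meets the stop.
- pin_grip (a point): middle of the loose steel locking pin's grip, on its axis; z from tip to head. Grip 15 mm across, 36 long with dark rings, top 18 mm above this point; collar 20 across, 4 thick, its underside 22 mm below this point; shank 10 across, 28 long, the last 7 tapered to 5. 40 to 85 g. It stands upright in the short post holder, collar on the rim, shank loose in the bore.
- short_holder: fixed black post holder, tube 25 mm across and 50 high with a side thumbscrew, in which the locking pin stands. Origin on its underside, 7 mm (in -y) from the tube's axis; z up.
- tall_holder: fixed black post holder, tube 25 mm across and 65 high with a side thumbscrew, with a plain 13 mm post in it whose top is 103 mm above the bench: not needed. Origin on its underside, 7 mm (in -y) from the tube's axis; z up.
- petri_dish: covered clear-plastic petri dish, 61 mm across, 15 high, bystander; origin at the centre of its underside.
- caliper: steel vernier caliper lying flat, 190x68x15, bystander; origin at the centre of its underside.
- glue_tube: crimped white glue tube lying flat, 91x34x14, bystander; origin at the centre of its underside.
- lock_pin: the same locking pin; origin on its axis, at the underside of the collar; z from tip to head.

How it is judged:
On the way, in this order (a step that is already met when the one before it is completed fails the run):
1. the port cover is swung shut (value of joint port_cover below 0.05 rad), for 0.2 s.
2. the locking pin is through fork and tongue, its collar on the fork (value of joint port_cover below 0.035 rad and z of pin_grip in the frame of pin_seat between 0.016 and 0.025 m and distance between pin_grip and pin_seat below 0.026 m and angle between the z axis of pin_grip and the z axis of pin_seat, either way round below 0.15 rad), for 0.2 s.
At the end, for the whole second after the job is handed in: The port cover is shut (joint below 0.035 rad) and the pin rests in fork and tongue, at rest: its collar within 3 mm of the fork's top face, its axis within 0.15 rad of the hole's (all of step 2 and linear speed of lock_pin below 0.01 m/s); the robot touches nothing.
It fails at once if a bystander is shifted by more than 30 mm (distance of any of petri_dish, caliper, glue_tube from where it was at the start of the episode above 0.03 m).
It also fails if it takes over 51 s, if anything falls off the work surface, if the arm or the gripper's body presses on something with over 40 N, if the wrist force passes 120 N, or if a joint passes its speed limit or range.

ROBOT

A 6-joint arm with a two-finger parallel gripper is mounted at the origin on a cart in front of the work surface, level with it; the furniture and walls round the work are solid. World frame = base frame: x ahead of the robot, y to its left, z up, the work surface at z = 0. Lengths are in m, angles in rad, forces in N, time in s.
With the tool pointing down it reaches from about 0.3 to 0.85 m from the base axis. Payload 5.4 kg.
Tool frame: the origin (TCP) lies at the very end of the fingers, on their centre line; the grasp point (between the pads) lies 19 mm behind it (hold_point_z is the distance from the TCP to the grasp point, in m); z points along the fingers, y is the line along which they close (so a half turn about z gives the same grasp; the last joint's range is limited). The gripper opens to 85 mm and grips with 20 to 120 N. Pads are 22 mm wide; open, the fingers measure 114 mm over their backs; the gripper's body (76 mm by 85 mm) begins 54 mm behind the grasp point. The pads swing forward as they close: fully open they stand 13 mm farther back than shut.
Start: joints at [-1.523, 0.158, 1.597, -0, 1.386, -0.21], TCP at [0.147, -0.556, 0.231] pointing down, gripper open.
Joint ranges: [-2.91, 2.91], [-0.94, 2.29], [0.18, 2.7], [-1.29, 4.43], [0.17, 2.64], [-3, 3]. Speed limits (rad/s): [2.57, 2.57, 3.14, 3.14, 3.14, 3.14].

INTERFACE

Orientations are given as a unit quaternion [w, x, y, z].
In Python, from workcell import sense, read_camera, calibration, close_job, regions_of, hold_point_z gives the robot as it stands. The module is installed in compiled form; this text tells all that it offers.
- The arm moves only by the tool move_arm, never from a script. Its argument "commands" is a list of rows, each a list of 3 entries, a list of its own where there are three numbers: the opening, from 0 (shut) to 1 (fully open), then the shift along the tool's x, y, z in m, then the turn, a rotation vector about the tool's x, y, z in degrees. A call has 1 to 12 rows; each row is the pose to reach, as a shift and turn from the pose commanded when the call began, along the tool's axes at that moment; what a row does not reach only later rows make up. A row lasts 1/10 s, in which the tool goes at most 50 mm and 8.59 degrees, less where a joint would pass 70% of its speed; a pose out of reach is approached as far as the arm can. A call with a gripper value outside its range is refused whole. The fingers move at their own pace and stop on an object; "squeeze" is the grip in N (left out, the last holds). Time passes only in rows, so rows that repeat a pose let the fingers close. It gives the time, the measured TCP pose, the force, the opening and the grip force at its end, in the units of the state.
- sense(): the state, without advancing time (a new reading comes with each control period).
- read_camera(name): name is "scene" or "top" or "wrist"; returns the picture (420x560x3 uint8, red, green, blue); there is no depth.
- calibration(name): a dict with "fx", "fy", "cx", "cy" (pixels), "position" and "rotation" of the camera in the world. Camera axes: x right, y down, z forward; pixel columns grow to the right and rows downward; lengths in m; the calibration is good to about 2 mm. A picture is of the moment at which its call begins: read the wrist's pose just before it. calibration takes no time and is no camera call; for the wrist camera it gives the pose at the moment of the call.
- close_job(): hands the job in; it is judged then, once.
Trained networks look in the newest picture that a camera, given by its name, has taken for a name from the list of things; names that differ only in an ending like _2 or _b are one class to them, and where a whole thing is asked for, a point or a joint stands for the part that bears it (a point fixed in the world has none). Each returns a list of dicts, best first, with "score" (0 to 1); they miss things now and then, are a little off and sometimes report something else, mostly with a low value. They report only what shows in the picture. A call takes as long as a camera call.
- regions_of(camera, target): "region" (420x560 bool, what is visible of it) and "centre" ([row, column] in pixels, amid what is visible of it).
The state is a dict: "t": time; "q": joint angles; "joint_vel": joint speeds; "tau": joint torques, N m; "eef_pos": TCP position; "eef_rot": TCP orientation; "ft_force": force on the tool from outside, world axes, zero at the start; "wrist_torque": the same for the moment, N m; "width": finger opening in m; "grasp_force": force on a finger pad.
Only numpy, scipy, OpenCV 4.12 (cv2) and the standard library are available. Lean on these libraries where they do the work, as an engineer would, in place of code of your own. Each camera call takes 0.05 s, during which the arm holds its last target. There are 200 camera calls.

## Working session

There is one attempt and no reset: what is moved stays moved. The work goes in short steps, Python scripts to look and compute and a tool call to move; the robot and the scene stay as the last step left them, time stands still between calls to the robot, and variables do not carry over. Pictures are saved under pics/ and viewed, at most 10 in all, crops included, and the job is handed in when it is done.

Besides the shell and the picture viewer there is one more tool, called after "Emit:" by a JSON object that holds its "name" and its "arguments". move_arm: Moves the arm, as the interface text tells. Its arguments: {"type":"object","properties":{"commands":{"type":"array","items":{"type":"array"}},"squeeze":{"type":"number"}},"required":["commands"]}

```bash
mkdir -p pics; cat > h.py <<'E'
import numpy as np, cv2
from workcell import *
from scipy.spatial.transform import Rotation as R
def cal(n):
    c=calibration(n); return c,np.array(c["position"]),np.array(c["rotation"]).reshape(3,3) if np.size(c["rotation"])==9 else R.from_quat(np.roll(c["rotation"],-1)).as_matrix()
def ray(n,rc):
    c,p,M=cal(n); r,k=rc
    d=M@np.array([(k-c["cx"])/c["fx"],(r-c["cy"])/c["fy"],1]); return p,d/np.linalg.norm(d)
def proj(n,X):
    c,p,M=cal(n); v=M.T@(np.asarray(X)-p); return np.array([c["fy"]*v[1]/v[2]+c["cy"],c["fx"]*v[0]/v[2]+c["cx"]])
def tri(rays):
    A=np.zeros((3,3));b=np.zeros(3)
    for p,d in rays:
        P=np.eye(3)-np.outer(d,d);A+=P;b+=P@p
    X=np.linalg.solve(A,b); return X,[np.linalg.norm((np.eye(3)-np.outer(d,d))@(X-p)) for p,d in rays]
def atz(ray,z): p,d=ray; return p+d*(z-p[2])/d[2]
def save(n,f,img=None):
    img=read_camera(n) if img is None else img
    cv2.imwrite(f,img[:,:,::-1]); return img
E
python3 - <<'E'
from h import *
s=sense();print(s["t"],s["eef_pos"],s["eef_rot"],hold_point_z)
a=save("scene","pics/s0.png");b=save("top","pics/t0.png")
cv2.imwrite("pics/st.png",cv2.resize(np.vstack([a,b]),(800,1200))[:, :, ::-1])
for n in("scene","top"):
    print(n,cal(n)[1:],calibration(n)["fx"])
    for t in("chamber","port_cover","cover_knob","pin_grip","lock_pin","short_holder","tall_holder","front"):
        try:
            for r in regions_of(n,t)[:2]: print(t,round(r["score"],2),np.round(r["centre"],1),r["region"].sum(),atz(ray(n,r["centre"]),0.05).round(3))
        except Exception as e: print(t,e)
print(sense()["t"])
E
```

```text
0.0 [ 0.14652953 -0.55539725  0.23030744] [-9.48595919e-04  9.91705125e-01  1.28530305e-01  7.38532229e-05] 0.0187
scene (array([-0.07261743, -0.87877185,  0.61434054]), array([[ 0.77028051, -0.2990029 ,  0.563263  ],
       [-0.63733414, -0.33082634,  0.69595914],
       [-0.02175157, -0.8950705 , -0.44539384]])) 486.58078716806614
chamber 0.75 [200.7 301.6] 1647 [0.726 0.023 0.05 ]
pin_grip 0.62 [261.2 292.1] 124 [ 0.506 -0.194  0.05 ]
lock_pin 0.48 [262.7 293.8] 124 [ 0.504 -0.201  0.05 ]
short_holder 0.71 [281.3 292.6] 219 [ 0.457 -0.252  0.05 ]
tall_holder 0.74 [281.8 355.3] 583 [ 0.55  -0.337  0.05 ]
front 0.52 [191.3 289.7] 249 [0.743 0.093 0.05 ]
top (array([ 0.36013833, -0.0826696 ,  1.12460736]), array([[ 0.00815506, -0.98611676,  0.16585305],
       [-0.99989185, -0.0060116 ,  0.01342175],
       [-0.01223837, -0.16594457, -0.98605914]])) 433.39727353168445
chamber 0.9 [174.3 222.2] 8634 [0.627 0.067 0.05 ]
port_cover 0.62 [195.1 213.4] 649 [0.573 0.088 0.05 ]
cover_knob 0.83 [196.2 217. ] 560 [0.57  0.078 0.05 ]
pin_grip 0.52 [231.8 333.4] 63 [ 0.481 -0.214  0.05 ]
short_holder 0.58 [174.6 223.7] 8817 [0.626 0.063 0.05 ]
tall_holder 0.45 [202.2 379. ] 190 [ 0.557 -0.33   0.05 ]
front 0.86 [187.8 230.1] 5814 [0.592 0.046 0.05 ]
0.9
```

View pics/s0.png

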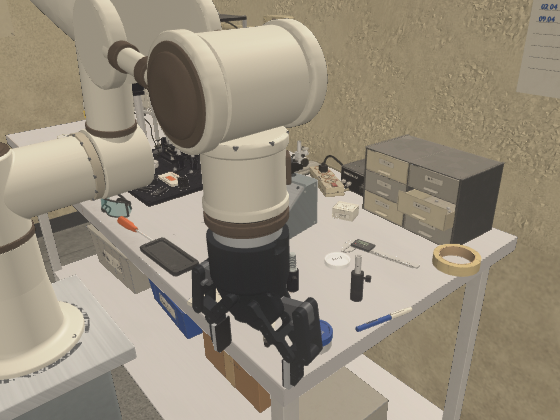

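View pics/t0.png

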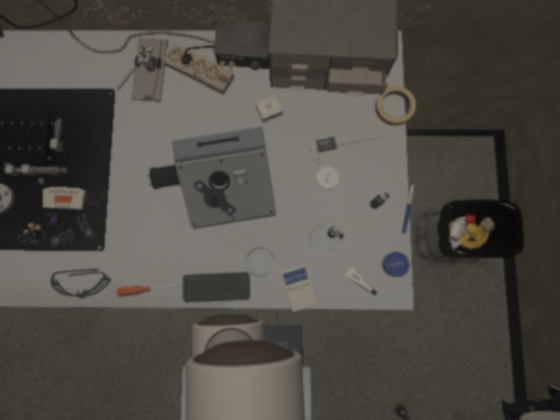

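The scene camera's view of the chamber is blocked by the arm. In the top view, the chamber is at about (col 222, row 175), with the cover near (213,198), the fork near (240,176), and the short holder with the pin near (333,232). I'll zoom in on the top picture.

```bash
python3 - <<'E'
from h import *
b=cv2.imread("pics/t0.png")
a=cv2.resize(b[120:235,165:285],None,fx=5,fy=5,interpolation=cv2.INTER_CUBIC)
c=cv2.resize(b[215:250,315:355],None,fx=5,fy=5,interpolation=cv2.INTER_CUBIC)
a=a[:,:600]; o=np.zeros((575,800,3),np.uint8);o[:,:600]=a;o[:c.shape[0],600:]=c
o=np.clip(o.astype(float)*1.8,0,255).astype(np.uint8)
cv2.imwrite("pics/z.png",o)
E
```

```text
(no output)
```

View pics/z.png

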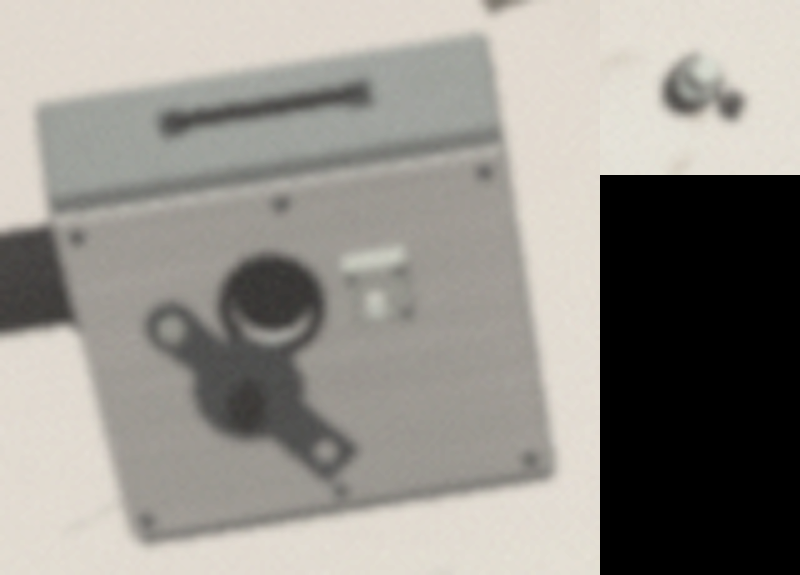

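```bash
cat > fit.py <<'E'
from h import *
from scipy.optimize import least_squares
P=lambda u,v:np.array([(v+.5)/5-.5+120,(u+.5)/5-.5+165])
s,c=np.sin(np.radians(35)),np.cos(np.radians(35))
def model(p):
    cx,cy,yaw,hu,hv,q,x0=p
    Rz=R.from_euler("z",yaw).as_matrix(); T=np.array([cx,cy,0])
    A=np.array([[c,0,-s],[0,1,0],[s,0,c]]); F=Rz@A   # plate axes cols
    O=T+Rz@np.array([x0,0,0.133-.0855*s])
    return Rz,T,F,O
def pl(p,u,v,w): Rz,T,F,O=model(p); return O+F@np.array([u,v,w])
def pts(p):
    Rz,T,F,O=model(p); hu,hv,q=p[3:6]
    k=lambda r,w: pl(p,hu-r*np.sin(q),hv-r*np.cos(q),w)
    L=lambda *a:T+Rz@np.array(a)
    return [(L(.1,.11,.133),(37,107)),(L(.1,-.11,.133),(487,37)),(pl(p,.0855,.108,0),(54,212)),(pl(p,.0855,-.108,0),(500,145)),
     (pl(p,-.0855,.108,0),(140,540)),(pl(p,-.0855,-.108,0),(552,475)),
     (pl(p,hu,hv,14),(0,0)) if 0 else (k(0,.016),(172,328)),(k(.098,.014),(328,450)),(k(.048,.042),(247,400)),(pl(p,hu,hv-.098,.0215),(375,303)),(pl(p,hu,hv-.048,.008),(271,305))]
def fit():
    cc,pp,M=cal("top")
    def res(p):
        out=[]
        for X,uv in pts(p): out.append(proj("top",X)-P(*uv))
        return np.concatenate(out)
    f=least_squares(res,[.6,.06,.1,0,.05,.8,-.03],loss="soft_l1",x_scale=[.1,.1,.1,.05,.05,.5,.05]); return f.x,res(f.x)
if __name__=="__main__":
    p,r=fit(); print(p.round(4)); print(r.reshape(-1,2).round(1).tolist())
    Rz,T,F,O=model(p); hu,hv,q=p[3:6]
    print("F",F.round(3).tolist()); print("hinge",pl(p,hu,hv,.034)); print("seat",pl(p,hu,hv-.098,.0215)); print("knob",pl(p,hu-.048*np.sin(q),hv-.048*np.cos(q),.034))
    print("knob shut",pl(p,hu,hv-.048,.034))
    for uv,z in(((692,82),.09),): 
        X=ray("top",[215+(82.5)/5-.5,315+(692-600+.5)/5-.5]); print("pin",atz(X,.094))
    np.save("p.npy",p)
E
python3 fit.py
```

```text
[ 0.6066  0.0536  0.1664  0.0283  0.0623  0.8905 -0.0264]
[[0.1, -0.4], [-0.1, 0.6], [1.5, -0.1], [0.7, 0.8], [-1.0, -1.5], [-1.4, 0.2], [-0.1, -0.0], [-0.5, 0.0], [2.0, 0.0], [-0.6, -0.1], [0.2, 0.1]]
F [[0.808, -0.166, -0.566], [0.136, 0.986, -0.095], [0.574, 0.0, 0.819]]
hinge [0.57398272 0.11126577 0.12805549]
seat [0.59728381 0.01580655 0.11781609]
knob [0.54883974 0.07642656 0.10665316]
knob shut [0.5819323  0.06392864 0.12805549]
pin [ 0.47821736 -0.20799389  0.094     ]
```

```bash
cat >> h.py <<'E'
def cur():
    s=sense(); return np.array(s["eef_pos"]),R.from_quat(np.roll(s["eef_rot"],-1))
def go(pos,Rm):
    p,r=cur(); sh=r.inv().apply(np.asarray(pos)-p); rv=np.degrees((r.inv()*R.from_matrix(Rm)).as_rotvec())
    print("shift",sh.round(4).tolist(),"rot",rv.round(2).tolist(),"rows>=",max(np.linalg.norm(sh)/.05,np.linalg.norm(rv)/8.59).round(1))
def toolR(F,ang=0):  # y=u rotated by ang about n, z=-n
    n=F[:,2]; y=R.from_rotvec(n*ang).apply(F[:,0]); z=-n; return np.c_[np.cross(y,z),y,z]
E
python3 - <<'E'
from h import *; from fit import *
p=np.load("p.npy"); Rz,T,F,O=model(p)
c,wp,wM=cal("wrist"); tp,tr=cur(); print("cam in tool",tr.inv().apply(wp-tp),(tr.inv().as_matrix()@wM).round(3).tolist(),c["fx"])
go(pl(p,.01,.03,.17),toolR(F,-.45))
E
```

```text
cam in tool [ 8.18373900e-02  6.23848222e-05 -1.42657427e-01] [[-0.001, -0.948, -0.318], [1.0, -0.001, -0.001], [0.0, -0.318, 0.948]] 289.101046904046
shift [0.4878, -0.5126, 0.0023] rot [-20.82, 30.05, -57.07] rows>= 14.2
```

Emit:
{"name": "move_arm", "arguments": {"commands": [[1,[0.488,-0.513,0.002],[-20.8,30,-57]],[1,[0.488,-0.513,0.002],[-20.8,30,-57]],[1,[0.488,-0.513,0.002],[-20.8,30,-57]],[1,[0.488,-0.513,0.002],[-20.8,30,-57]],[1,[0.488,-0.513,0.002],[-20.8,30,-57]],[1,[0.488,-0.513,0.002],[-20.8,30,-57]],[1,[0.488,-0.513,0.002],[-20.8,30,-57]],[1,[0.488,-0.513,0.002],[-20.8,30,-57]],[1,[0.488,-0.513,0.002],[-20.8,30,-57]],[1,[0.488,-0.513,0.002],[-20.8,30,-57]],[1,[0.488,-0.513,0.002],[-20.8,30,-57]],[1,[0.488,-0.513,0.002],[-20.8,30,-57]]]}}

```text
t: 2.1
eef_pos: [0.4322, -0.037, 0.2302]
eef_rot: [0.139, 0.763, 0.572, 0.267]
ft_force: [0.4, -0.8, -0.0]
width: 0.0856
grasp_force: 0.0
```

```bash
python3 - <<'E'
from h import *; from fit import *
p=np.load("p.npy"); Rz,T,F,O=model(p)
go(pl(p,.01,.03,.17),toolR(F,-.45))
E
```

```text
shift [0.1066, 0.0125, 0.0418] rot [0.11, 0.13, -0.04] rows>= 2.3
```

Emit:
{"name": "move_arm", "arguments": {"commands": [[0.5,[0.107,0.012,0.042],[0,0,0]],[0.5,[0.107,0.012,0.042],[0,0,0]],[0.5,[0.107,0.012,0.042],[0,0,0]],[0.5,[0.107,0.012,0.042],[0,0,0]],[0.5,[0.107,0.012,0.042],[0,0,0]]]}}

```text
t: 2.6
eef_pos: [0.4864, 0.0635, 0.2276]
eef_rot: [0.137, 0.763, 0.573, 0.266]
ft_force: [-0.2, 0.3, 0.5]
width: 0.0426
grasp_force: 0.0
```

```bash
python3 - <<'E'
from h import *; from fit import *
p=np.load("p.npy"); Rz,T,F,O=model(p)
go(pl(p,.01,.03,.17),toolR(F,-.45))
im=save("wrist","pics/w0.png"); big=cv2.resize(im,(800,600),interpolation=cv2.INTER_CUBIC); save("","pics/w0b.png",big)
hu,hv,q=p[3:6]
for n,X in (("hinge",pl(p,hu,hv,.016)),("knobtop",pl(p,hu-.048*np.sin(q),hv-.048*np.cos(q),.044)),("thole",pl(p,hu-.098*np.sin(q),hv-.098*np.cos(q),.014)),("seat",pl(p,hu,hv-.098,.0215))): print(n,(proj("wrist",X)/.7).round(1))
for t in("cover_knob","port_cover","front"):
    for r in regions_of("wrist",t)[:2]: print(t,round(r["score"],2),np.array(r["centre"])/.7,r["region"].sum())
E
```

```text
shift [0.0011, 0.0015, -0.0004] rot [-0.14, 0.05, 0.01] rows>= 0.0
hinge [225.9 403.6]
knobtop [295.9 374. ]
thole [339.  350.3]
seat [342.2 459. ]
cover_knob 0.78 [278.42857143 370.42857143] 3105
port_cover 0.66 [269.57142857 409.14285714] 37684
port_cover 0.61 [285.57142857 379.28571429] 3102
front 0.73 [287.42857143 401.14285714] 25960
```

View pics/w0b.png

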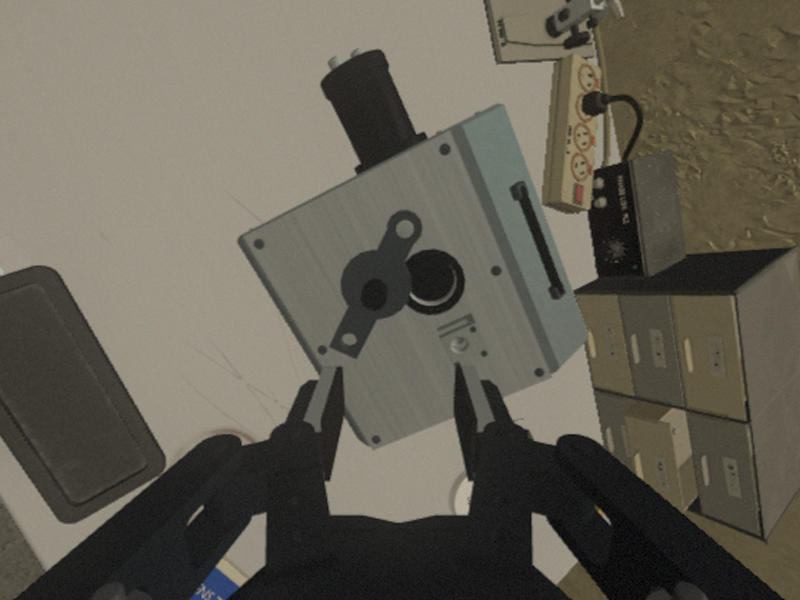

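The wrist view shows the cover pivot at (403,228), the knob at (374,293), the tongue hole at (348,339) and the fork hole at (459,344). These match the fit within about 2 px, so I can go for the knob.

```bash
python3 - <<'E'
from h import *; from fit import *
p=np.load("p.npy"); Rz,T,F,O=model(p); hu,hv,q=p[3:6]
go(pl(p,hu-.048*np.sin(q),hv-.048*np.cos(q),.020+.045),toolR(F,-q))
E
```

```text
shift [-0.0034, -0.0175, 0.105] rot [0.02, 0.16, 25.03] rows>= 2.9
```

Emit:
{"name": "move_arm", "arguments": {"commands": [[0.5,[-0.003,-0.017,0.05],[0,0,8.5]],[0.5,[-0.003,-0.017,0.105],[0,0,17]],[0.5,[-0.003,-0.017,0.105],[0,0,25]],[0.5,[-0.003,-0.017,0.13],[0,0,25]],[0.5,[-0.003,-0.017,0.15],[0,0,25]],[0.5,[-0.003,-0.017,0.15],[0,0,25]],[0.5,[-0.003,-0.017,0.15],[0,0,25]]], "squeeze": 30}}

```text
t: 3.5
eef_pos: [0.5569, 0.0786, 0.0954]
eef_rot: [0.077, 0.87, 0.392, 0.29]
ft_force: [0.2, 1.0, 0.1]
width: 0.0427
grasp_force: 0.0
```

```bash
python3 - <<'E'
from h import *; from fit import *
p=np.load("p.npy"); Rz,T,F,O=model(p); hu,hv,q=p[3:6]
go(pl(p,hu-.048*np.sin(q),hv-.048*np.cos(q),.020),toolR(F,-q))
im=save("wrist","pics/w1.png"); save("","pics/w1b.png",im[80:,120:480])
print((proj("wrist",pl(p,hu-.048*np.sin(q),hv-.048*np.cos(q),.044))-[80,120]).round(1))
E
```

```text
shift [-0.0008, 0.0004, 0.0] rot [-0.03, 0.15, 0.08] rows>= 0.0
[216.1 158.8]
```

View pics/w1b.png

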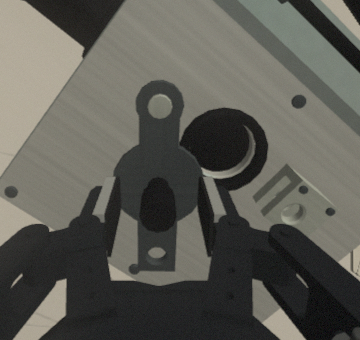

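Knob is centred between the pads. Close on it and work out the arc.

Emit:
{"name": "move_arm", "arguments": {"commands": [[0,[0,0,0],[0,0,0]],[0,[0,0,0],[0,0,0]],[0,[0,0,0],[0,0,0]],[0,[0,0,0],[0,0,0]]]}}

```text
t: 3.95
eef_pos: [0.5574, 0.0793, 0.0966]
eef_rot: [0.078, 0.869, 0.393, 0.29]
ft_force: [-8.7, -3.6, 8.4]
width: 0.0167
grasp_force: 29.1
```

```bash
python3 - <<'E'
from h import *; from fit import *
p=np.load("p.npy"); Rz,T,F,O=model(p); hu,hv,q=p[3:6]
s=sense(); print(s["width"],s["grasp_force"],s["ft_force"])
tp,tr=cur()
X=lambda a: pl(p,hu-.048*np.sin(a),hv-.048*np.cos(a),.020)
for a in list(np.arange(q-.12,.02,-.12))+[0,-.015,-.03]:
    print(round(a,2),tr.inv().apply(X(a)-X(q)).round(4).tolist(),np.degrees((tr.inv()*R.from_matrix(toolR(F,-a))).as_rotvec()).round(1).tolist())
E
```

```text
0.016745650225521932 29.05549031915143 [-8.72867867 -3.59655565  8.39278738]
0.77 [0.0003, 0.0057, 0.0] [0.1, 0.1, -6.7]
0.65 [0.0013, 0.0114, 0.0] [0.0, 0.1, -13.5]
0.53 [0.003, 0.0169, 0.0] [0.0, 0.1, -20.4]
0.41 [0.0053, 0.0222, 0.0] [0.0, 0.1, -27.3]
0.29 [0.0083, 0.0271, 0.0] [0.0, 0.1, -34.2]
0.17 [0.0118, 0.0317, 0.0] [0.0, 0.1, -41.0]
0.05 [0.0158, 0.0358, 0.0] [0.0, 0.1, -47.9]
0 [0.0177, 0.0374, 0.0] [0.0, 0.1, -50.8]
-0.01 [0.0182, 0.0378, 0.0] [0.0, 0.1, -51.7]
-0.03 [0.0188, 0.0383, 0.0] [0.0, 0.1, -52.5]
```

Emit:
{"name": "move_arm", "arguments": {"commands": [[0,[0,0,-0.002],[0,0,0]],[0,[0,0.006,-0.003],[0,0,-6.7]],[0,[0.001,0.011,-0.003],[0,0,-13.5]],[0,[0.003,0.017,-0.003],[0,0,-20.4]],[0,[0.005,0.022,-0.003],[0,0,-27.3]],[0,[0.008,0.027,-0.003],[0,0,-34.2]],[0,[0.012,0.032,-0.003],[0,0,-41]],[0,[0.016,0.036,-0.003],[0,0,-47.9]],[0,[0.018,0.0375,-0.003],[0,0,-50.8]],[0,[0.018,0.0375,-0.003],[0,0,-50.8]]]}}

```text
t: 4.95
eef_pos: [0.587, 0.0666, 0.1172]
eef_rot: [0.193, 0.617, 0.729, 0.227]
ft_force: [0.7, -4.6, -10.5]
width: 0.0162
grasp_force: 32.6
```

```bash
python3 - <<'E'
from h import *; from fit import *
p=np.load("p.npy"); Rz,T,F,O=model(p); hu,hv,q=p[3:6]
s=sense(); print(s["width"],s["grasp_force"],"force uvn",F.T@s["ft_force"], "tcp uvn rel hinge",F.T@(np.array(s["eef_pos"])-pl(p,hu,hv,0)))
im=save("wrist","pics/w2.png"); save("","pics/w2b.png",cv2.resize(im[60:260,180:430],None,fx=3,fy=3))
E
```

```text
0.016249920734575308 32.596363584307255 force uvn [-6.09174446 -4.6966822  -8.60067593] tcp uvn rel hinge [-0.00178007 -0.04617028  0.0220019 ]
```

View pics/w2b.png

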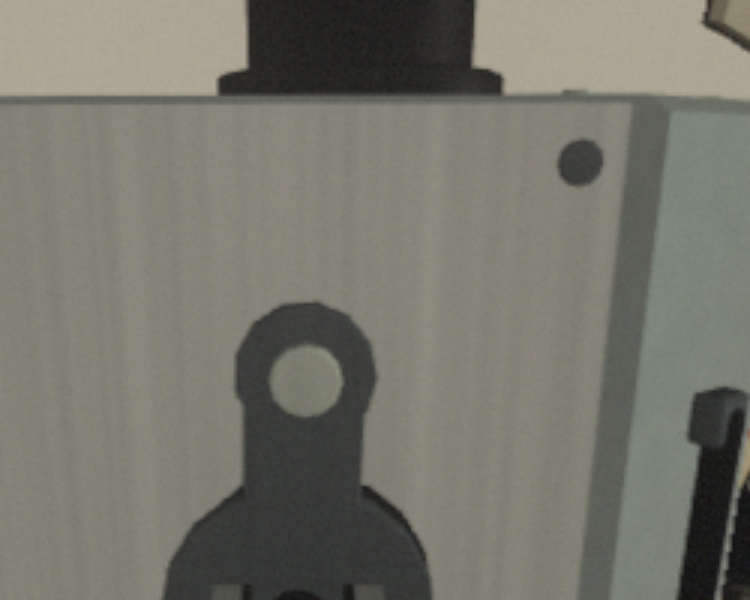

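The cover's arm looks nearly parallel to the plate edge. I'll push on up the slope until it meets the stop.

Emit:
{"name": "move_arm", "arguments": {"commands": [[0,[0,0.002,0],[0,0,0]],[0,[0,0.003,0],[0,0,0]],[0,[0,0.003,0],[0,0,0]]]}}

```text
t: 5.3
eef_pos: [0.5882, 0.0671, 0.118]
eef_rot: [0.191, 0.617, 0.729, 0.227]
ft_force: [-7.8, -8.6, -7.4]
width: 0.0165
grasp_force: 33.4
```

```bash
cat > st.py <<'E'
from h import *; from fit import *
p=np.load("p.npy"); Rz,T,F,O=model(p); hu,hv,q=p[3:6]
s=sense(); print(s["t"],s["width"],s["grasp_force"],"force uvn",F.T@s["ft_force"], "tcp uvn rel hinge",F.T@(np.array(s["eef_pos"])-pl(p,hu,hv,0)))
E
python3 st.py
```

```text
5.3 0.016491131574755957 33.40547924686689 force uvn [-11.66865023  -7.18101701  -0.84905298] tcp uvn rel hinge [-0.00027626 -0.04588368  0.0218828 ]
```

Emit:
{"name": "move_arm", "arguments": {"commands": [[0,[0.001,0.0015,0],[0,0,0]],[0,[0.001,0.0025,0],[0,0,0]],[0,[0.001,0.0025,0],[0,0,0]],[0,[0.001,0.0025,0],[0,0,0]]]}}

```text
t: 5.7
eef_pos: [0.5885, 0.0673, 0.1179]
eef_rot: [0.191, 0.618, 0.729, 0.225]
ft_force: [-21.2, -18.6, -0.4]
width: 0.0167
grasp_force: 35.0
```

```bash
python3 st.py
```

```text
5.7 0.016653262036632893 34.98841411579633 force uvn [-19.87932797 -14.88668633  13.38414455] tcp uvn rel hinge [-8.99245651e-05 -4.58022465e-02  2.17023253e-02]
```

Emit:
{"name": "move_arm", "arguments": {"commands": [[0.5,[0,-0.003,0],[0,0,0]],[0.5,[0,-0.003,0],[0,0,0]],[0.5,[0,-0.003,0],[0,0,0]],[0.5,[0,-0.003,-0.04],[0,0,0]],[0.5,[-0.03,-0.003,-0.09],[0,0,0]],[0.5,[-0.06,-0.003,-0.13],[0,0,0]],[0.5,[-0.06,-0.003,-0.13],[0,0,0]],[0.5,[-0.06,-0.003,-0.13],[0,0,0]]]}}

```text
t: 6.5
eef_pos: [0.5283, -0.0046, 0.2304]
eef_rot: [0.197, 0.617, 0.727, 0.23]
ft_force: [0.4, 0.3, -0.5]
width: 0.0427
grasp_force: 0.0
```

```bash
python3 st.py; python3 - <<'E'
from h import *; from fit import *
p=np.load("p.npy"); hu,hv,q=p[3:6]
im=save("wrist","pics/w3.png"); 
X=pl(p,hu,hv-.098,.0215); r,c=proj("wrist",X); print(r,c, proj("wrist",pl(p,hu,hv,.016)),proj("wrist",pl(p,hu,hv-.048,.044)))
r0,c0=int(r)-110,int(c)-75; print(r0,c0); save("","pics/w3b.png",cv2.resize(im[max(r0,0):r0+150,c0:c0+150],None,fx=4,fy=4,interpolation=cv2.INTER_CUBIC))
E
```

```text
6.5 0.04265064328207549 0.0 force uvn [ 0.09406398  0.25047454 -0.72221439] tcp uvn rel hinge [ 0.00608009 -0.10673828  0.15463275]
193.83909858863518 274.56812405353315 [ 85.89338752 273.82408256] [144.09951414 273.75488812]
83 199
```

View pics/w3b.png

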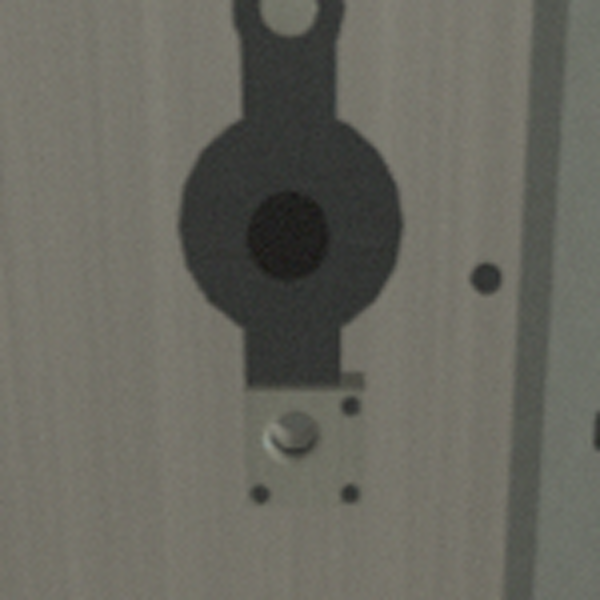

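The cover is shut. The tongue is in the fork, with the fork hole near (272,192) in the full image, and the stop showed as a hard 20 N. Next is the pin, with a look from above.

```bash
python3 - <<'E'
from h import *; from fit import *
p=np.load("p.npy"); Rz,T,F,O=model(p); hu,hv,q=p[3:6]
pp,d=ray("wrist",[192,272]); P0=pl(p,0,0,.0215); n=F[:,2]
X=pp+d*((P0-pp)@n)/(d@n); print("seat cam",X, "uv rel model",F.T@(X-pl(p,hu,hv-.098,.0215))); np.save("seatcam.npy",X)
y=1.3; x=np.array([np.cos(y),np.sin(y),0]); z=np.array([0,0,-1.]); Rm=np.c_[x,np.cross(z,x),z]; np.save("Rdown.npy",Rm)
go([.478,-.208,.19],Rm)
E
```

```text
seat cam [0.59495332 0.01731211 0.11638139] uv rel model [-2.50132226e-03  1.87073477e-03  2.34187669e-17]
shift [-0.1938, -0.0893, -0.0159] rot [34.43, -7.59, 24.14] rows>= 5.0
```

Emit:
{"name": "move_arm", "arguments": {"commands": [[0.6,[-0.194,-0.089,-0.016],[34.4,-7.6,24.1]],[0.6,[-0.194,-0.089,-0.016],[34.4,-7.6,24.1]],[0.6,[-0.194,-0.089,-0.016],[34.4,-7.6,24.1]],[0.6,[-0.194,-0.089,-0.016],[34.4,-7.6,24.1]],[0.6,[-0.194,-0.089,-0.016],[34.4,-7.6,24.1]],[0.6,[-0.194,-0.089,-0.016],[34.4,-7.6,24.1]],[0.6,[-0.194,-0.089,-0.016],[34.4,-7.6,24.1]],[0.6,[-0.194,-0.089,-0.016],[34.4,-7.6,24.1]]]}}

```text
t: 7.35
eef_pos: [0.4778, -0.2061, 0.1887]
eef_rot: [-0.001, 0.795, 0.607, 0.0]
ft_force: [-0.1, -0.4, 0.7]
width: 0.0513
grasp_force: 0.0
```

```bash
python3 - <<'E'
from h import *
go([.478,-.208,.19],np.load("Rdown.npy"))
im=save("wrist","pics/w4.png"); save("","pics/w4b.png",cv2.resize(im[80:330,140:420],None,fx=2,fy=2,interpolation=cv2.INTER_CUBIC))
print(proj("wrist",[.478,-.208,.09]))
for t in("pin_grip","lock_pin","short_holder"):
    for r in regions_of("wrist",t)[:2]: print(t,round(r["score"],2),np.array(r["centre"]).round(1),r["region"].sum(),atz(ray("wrist",r["centre"]),.072))
E
```

```text
shift [-0.0018, 0.0007, -0.0013] rot [-0.06, -0.05, 0.26] rows>= 0.0
[213.51502916 279.87429547]
pin_grip 0.97 [211.5 289.7] 472 [ 0.48595463 -0.21499857  0.072     ]
lock_pin 0.56 [211.9 285.4] 474 [ 0.48193749 -0.2147212   0.072     ]
short_holder 0.89 [197.1 287.7] 455 [ 0.48782512 -0.20150369  0.072     ]
```

View pics/w4b.png

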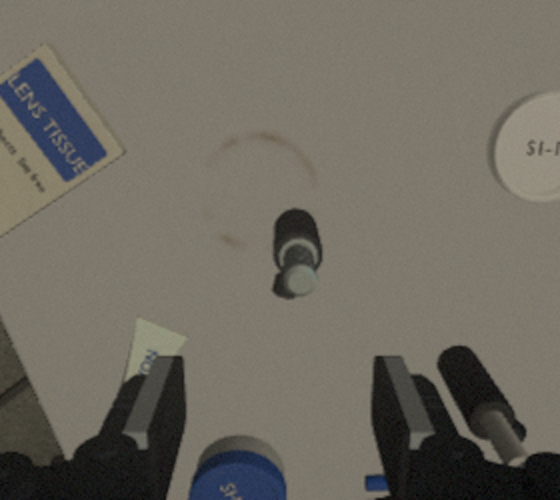

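```bash
python3 - <<'E'
from h import *
X=atz(ray("wrist",[220,289.5]),.09); print(X); go([X[0],X[1],.060],np.load("Rdown.npy"))
E
```

```text
[ 0.48471938 -0.2174209   0.09      ]
shift [-0.0079, 0.0093, 0.1299] rot [0.02, 0.03, 0.16] rows>= 2.6
```

Emit:
{"name": "move_arm", "arguments": {"commands": [[0.6,[-0.008,0.011,0.04],[0,0,0]],[0.6,[-0.008,0.011,0.08],[0,0,0]],[0.6,[-0.008,0.011,0.11],[0,0,0]],[0.6,[-0.008,0.011,0.13],[0,0,0]],[0.6,[-0.008,0.011,0.13],[0,0,0]],[0.6,[-0.008,0.011,0.13],[0,0,0]],[0,[-0.008,0.011,0.13],[0,0,0]],[0,[-0.008,0.011,0.13],[0,0,0]],[0,[-0.008,0.011,0.13],[0,0,0]],[0,[-0.008,0.011,0.13],[0,0,0]],[0,[-0.008,0.011,0.13],[0,0,0]],[0,[-0.008,0.011,0.13],[0,0,0]]], "squeeze": 50}}

```text
t: 8.75
eef_pos: [0.4866, -0.2192, 0.0609]
eef_rot: [0.0, 0.796, 0.606, -0.001]
ft_force: [-2.9, 1.2, 6.3]
width: 0.0133
grasp_force: 48.6
```

```bash
python3 st.py
```

```text
8.75 0.01331484818938959 48.59036497247871 force uvn [1.4574507  1.63433287 6.69474243] tcp uvn rel hinge [-0.15396687 -0.31141778  0.05984418]
```

```bash
cat > tgt.py <<'E'
from h import *; from fit import *
import sys
p=np.load("p.npy"); Rz,T,F,O=model(p); hu,hv,q=p[3:6]
du,dv,h=[float(a)/1000 for a in sys.argv[1:4]]
go(pl(p,hu+du,hv-.098+dv,.0215+h),toolR(F,0))
E
python3 - <<'E'
from h import *; from fit import *
p=np.load("p.npy"); Rz,T,F,O=model(p); hu,hv,q=p[3:6]
pos,r=cur(); tgt=pl(p,hu,hv-.098+.0007,.0215+.075); d=tgt-(pos+[0,0,.13])
print("lift shift z -0.13"); print("then",r.inv().apply(tgt-pos), np.degrees((r.inv()*R.from_matrix(toolR(F,0))).as_rotvec()))
E
```

```text
lift shift z -0.13
then [ 0.23831801  0.00492465 -0.11864292] [-34.47714908   7.68330047 -24.14393465]
```

Emit:
{"name": "move_arm", "arguments": {"commands": [[0,[0,0,-0.03],[0,0,0]],[0,[0,0,-0.06],[0,0,0]],[0,[0.03,0,-0.1],[0,0,0]],[0,[0.07,0,-0.13],[-7,1.5,-4.8]],[0,[0.11,0,-0.13],[-14,3.1,-9.7]],[0,[0.15,0.002,-0.13],[-21,4.6,-14.5]],[0,[0.19,0.004,-0.125],[-28,6.2,-19.5]],[0,[0.22,0.005,-0.119],[-34.5,7.7,-24.1]],[0,[0.238,0.005,-0.119],[-34.5,7.7,-24.1]],[0,[0.238,0.005,-0.119],[-34.5,7.7,-24.1]],[0,[0.238,0.005,-0.119],[-34.5,7.7,-24.1]]]}}

```text
t: 9.85
eef_pos: [0.555, 0.0093, 0.1793]
eef_rot: [0.195, 0.616, 0.728, 0.23]
ft_force: [0.2, 0.6, -0.8]
width: 0.0134
grasp_force: 49.6
```

```bash
python3 st.py; python3 tgt.py 0 0.7 54; python3 - <<'E'
from h import *; from fit import *
im=save("wrist","pics/w5.png"); save("","pics/w5b.png",cv2.resize(im[120:320,180:380],None,fx=3,fy=3,interpolation=cv2.INTER_CUBIC))
p=np.load("p.npy"); print((proj("wrist",np.load("seatcam.npy"))-[120,180])*3)
E
```

```text
9.85 0.01335003624490659 49.6193217191103 force uvn [-0.22350084  0.52763078 -0.84916943] tcp uvn rel hinge [ 0.00025549 -0.09746784  0.09639603]
shift [0.0002, -0.0003, 0.0209] rot [0.08, -0.01, -0.01] rows>= 0.4
[297.48641505 285.44103133]
```

View pics/w5b.png

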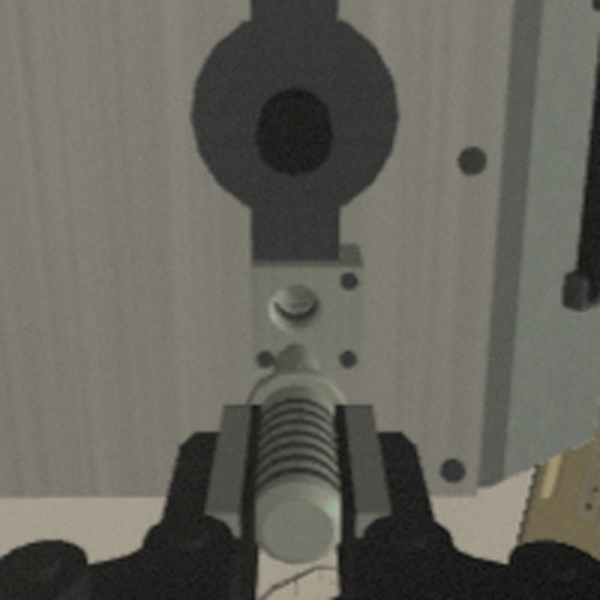

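The pin is held straight. Its tip is near crop (293,350) and the hole at (295,307), so they line up across the slope. Descending in steps.

Emit:
{"name": "move_arm", "arguments": {"commands": [[0,[0,0,0.021],[0,0,0]],[0,[0,0,0.033],[0,0,0]],[0,[0,0,0.041],[0,0,0]],[0,[0,0,0.041],[0,0,0]]]}}

```text
t: 10.3
eef_pos: [0.5785, 0.0122, 0.1448]
eef_rot: [0.194, 0.617, 0.727, 0.23]
ft_force: [0.2, -0.7, -0.7]
width: 0.0131
grasp_force: 49.6
```

```bash
python3 st.py;python3 tgt.py 0 0.7 11; python3 - <<'E'
from h import *
im=save("wrist","pics/w6.png"); save("","pics/w6b.png",cv2.resize(im[150:290,210:350],None,fx=4,fy=4,interpolation=cv2.INTER_CUBIC))
E
```

```text
10.3 0.013086975890518625 49.58656612125765 force uvn [-0.31152851 -0.76810365 -0.622925  ] tcp uvn rel hinge [-0.00024279 -0.09842222  0.05456076]
shift [0.0011, 0.0002, 0.0221] rot [0.02, 0.04, -0.12] rows>= 0.4
```

View pics/w6b.png

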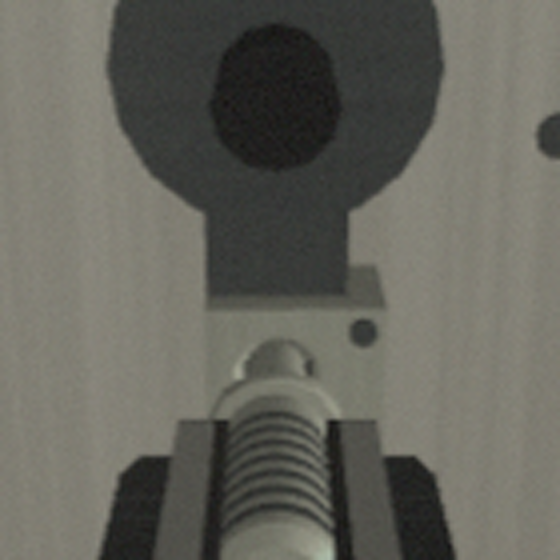

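The tip is in the hole mouth, with the shank at crop (278,360) and no force. Pushing on.

Emit:
{"name": "move_arm", "arguments": {"commands": [[0,[0.0005,0,0.005],[0,0,0]],[0,[0.0005,0,0.01],[0,0,0]],[0,[0.0005,0,0.014],[0,0,0]],[0,[0.0005,0,0.014],[0,0,0]]]}}

```text
t: 10.75
eef_pos: [0.5866, 0.0135, 0.1341]
eef_rot: [0.196, 0.617, 0.727, 0.23]
ft_force: [2.9, -6.2, -3.2]
width: 0.0137
grasp_force: 49.3
```

```bash
python3 st.py;python3 tgt.py 0 0.7 11
```

```text
10.75 0.013705099363527904 49.259911735334754 force uvn [-0.33645404 -6.59021425 -3.62650585] tcp uvn rel hinge [ 0.00041772 -0.09855199  0.04109668]
shift [0.0013, -0.0004, 0.0086] rot [0.14, 0.17, -0.07] rows>= 0.2
```

Emit:
{"name": "move_arm", "arguments": {"commands": [[0,[-0.0015,0,0],[0,0,0]],[0,[-0.0015,0,0.004],[0,0,0]],[0,[-0.0015,0,0.007],[0,0,0]],[0,[-0.0015,0,0.007],[0,0,0]]]}}

```text
t: 11.15
eef_pos: [0.5905, 0.0138, 0.1279]
eef_rot: [0.195, 0.617, 0.727, 0.23]
ft_force: [3.8, -4.5, -2.2]
width: 0.0134
grasp_force: 49.4
```

```bash
python3 st.py
```

```text
11.15 0.013394048968437738 49.40559471880306 force uvn [ 1.17722928 -5.10706666 -3.45537996] tcp uvn rel hinge [ 3.05243814e-05 -9.88975839e-02  3.37681568e-02]
```

Emit:
{"name": "move_arm", "arguments": {"commands": [[0,[-0.0012,0,0.001],[0,0,0]],[0,[-0.0012,0,0.003],[0,0,0]],[0,[-0.0012,0,0.005],[0,0,0]],[0,[-0.0012,0,0.005],[0,0,0]]]}}

```text
t: 11.55
eef_pos: [0.5924, 0.0135, 0.1258]
eef_rot: [0.194, 0.615, 0.729, 0.23]
ft_force: [-43.0, -9.2, 38.1]
width: 0.0129
grasp_force: 58.2
```

```bash
python3 st.py
```

```text
11.55 0.012917210867381826 58.18509293239913 force uvn [-14.10796086  -1.93287157  56.42747459] tcp uvn rel hinge [ 0.00028512 -0.09941874  0.03100326]
```

Firm contact at the expected collar depth. Relieve, release, retreat and look.

Emit:
{"name": "move_arm", "arguments": {"commands": [[0,[0,0,-0.003],[0,0,0]],[0,[0,0,-0.003],[0,0,0]],[0.35,[0,0,-0.003],[0,0,0]],[0.35,[0,0,-0.003],[0,0,0]],[0.35,[0,0,-0.003],[0,0,0]],[0.35,[0,0,-0.02],[0,0,0]],[0.35,[0,0,-0.06],[0,0,0]],[0.35,[0,0,-0.1],[0,0,0]],[0.35,[-0.02,0,-0.12],[0,0,0]],[0.35,[-0.02,0,-0.12],[0,0,0]]]}}

```text
t: 12.55
eef_pos: [0.5294, -0.0196, 0.2255]
eef_rot: [0.197, 0.616, 0.727, 0.231]
ft_force: [-0.2, -0.0, 1.0]
width: 0.0301
grasp_force: 0.0
```

```bash
python3 st.py; python3 - <<'E'
from h import *; from fit import *
im=save("wrist","pics/w7.png"); save("","pics/w7b.png",cv2.resize(im[70:270,180:380],None,fx=3,fy=3,interpolation=cv2.INTER_CUBIC))
p=np.load("p.npy"); S=np.load("seatcam.npy"); n=model(p)[2][:,2]
for h in(0,.004,.022,.040): print(h,(proj("wrist",S+n*h)-[70,180])*3)
for r in regions_of("wrist","pin_grip")[:2]: print(r["score"],(np.array(r["centre"])-[70,180])*3)
E
```

```text
12.55 0.030136579492707365 0.0 force uvn [ 0.40863449 -0.00837905  0.98446619] tcp uvn rel hinge [ 0.00209788 -0.1217014   0.15146096]
0 [322.49782556 286.4403509 ]
0.004 [325.18163808 286.33589364]
0.022 [338.24829942 285.82732321]
0.04 [353.19268807 285.24566934]
0.56 [339.6 281.7]
```

View pics/w7b.png

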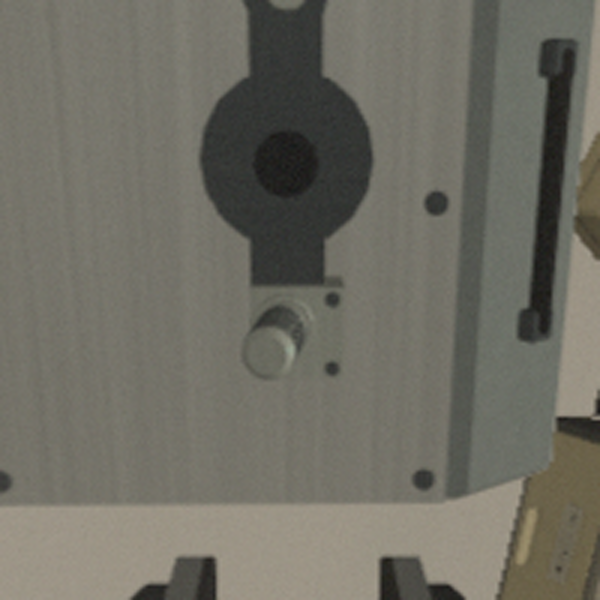

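The pin sits in the fork with its head leaning slightly downslope. The head is at crop (270,355), against (285,353) for a straight pin. That is about 0.09 rad, which fits the 2 mm hole clearance and is under the 0.15 limit. Contact came at collar height 22 mm, against 21.5 nominal, so the collar is seated. The gripper is clear, so I'm handing in.

```bash
python3 -c "
from workcell import *
print(close_job())"
```

```text
the job is handed in; nothing more can be done
None
```

The job is handed in, but the verdict wasn't returned: the cover is shut against its stop and the pin is through the fork, seated by my force and position readings but leaning about 0.09 rad (limit 0.15), with the gripper clear; I viewed 11 pictures, one over the limit of 10.

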